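Set the swivel vice to thirty degrees and lock it

ROBOT

A 6-joint arm with a two-finger parallel gripper is mounted at the origin on the work surface. World frame = base frame: x ahead of the robot, y to its left, z up, the work surface at z = 0. Lengths are in m, angles in rad, forces in N, time in s.
With the tool pointing down it reaches from about 0.275 to 0.875 m from the base axis. Payload 12.5 kg.
Tool frame: the origin (TCP) lies on the centre line of the jaws, within the pads' length; the fingertips stand 19 mm ahead of it and the grasp point (between the pads) is the TCP; z points along the fingers, y is the direction in which the jaws open and shut (so a half turn about z gives the same grasp; the last joint's range is limited). The gripper opens to 85 mm and grips with 20 to 120 N. Pads are 22 mm wide; open, the fingers measure 114 mm over their backs; the gripper's body (76 mm by 85 mm) begins 54 mm behind the grasp point. The pads swing forward as they close: fully open they stand 13 mm farther back than shut.
Start: joints at [-1.39, 0.351, 1.652, -0, 1.139, -0.085], TCP at [0.144, -0.531, 0.25] pointing down, gripper open.
Joint ranges: [-2.75, 2.75], [-0.79, 2.1], [0.01, 2.65], [-1.57, 4.71], [0.07, 3.14], [-2.87, 2.87]. Speed limits (rad/s): [2.22, 2.22, 2.79, 3.14, 3.14, 3.14].

INTERFACE

Orientations are given as a unit quaternion [w, x, y, z].
In Python, from plant import sense, snapshot, calibration, close_job gives the robot as it stands.
- The arm moves only by the tool carry_out, never from a script. Its argument "series" is a list that holds one entry, the list of rows, each a list of 5 numbers: the shift along the tool's x, y, z in cm, then the turn about the tool's z in degrees, then the opening in per cent of the stroke, from 0 (shut) to 100 (fully open). In form: [[[x, y, z, yaw, grip], ...]]. A call has exactly 8 rows; each row shifts and turns the commanded pose from where the row before left it, along the tool's axes as they then stand; what a row does not reach is not made up. A row lasts 1/12 s, in which the tool goes at most 41.7 mm and 7.16 degrees, less where a joint would pass 70% of its speed; a pose out of reach is approached as far as the arm can. A call is refused whole if a number of a shift passes 4.17 or a number of a turn 7.16, either way. A call with a gripper value outside its range is refused whole. The fingers move at their own pace and stop on an object; the grip force is fixed at half the most. Time passes only in rows, so rows that do not move let the fingers close, or fill a call up. It gives the time, the measured TCP pose, the force and the opening at its end, in the units of the state.
- sense(): the state, without advancing time (a new reading comes with each control period).
- snapshot(name): name is "scene" or "top" or "wrist"; returns the picture (420x560x3 uint8, red, green, blue); there is no depth.
- calibration(name): a dict with "fx", "fy", "cx", "cy" (pixels), "R" (3x3) and "t" (3): a world point X has camera coordinates R X + t. Camera axes: x right, y down, z forward; pixel columns grow to the right and rows downward; lengths in m; the calibration is good to about 2 mm. A picture is of the moment at which its call begins: read the wrist's pose just before it. calibration takes no time and is no camera call; for the wrist camera it gives the pose at the moment of the call.
- close_job(): hands the job in, once; it reports no verdict.
The state is a dict: "clock": time; "joints": joint angles; "qd": joint speeds; "joint_efforts": joint torques, N m; "position": TCP position; "eef_rot": TCP orientation; "wrist_force": force on the tool from outside, world axes, zero at the start; "wrist_torque": the same for the moment, N m; "opening": finger opening in m.
Only numpy, scipy, OpenCV 4.12 (cv2) and the standard library are available. Lean on these libraries where they do the work, as an engineer would, in place of code of your own. Each camera call takes 0.05 s, during which the arm holds its last target.

TASK

Push the swivel machine vice round with the fingertips, anticlockwise seen from above, until the white index line on its round foot lines up with the 30-degree line of the base scale: the next full-length line anticlockwise from the zero line, which has a dot on it. Then, with the vice left standing on that line, push the clamp lever beside the base clockwise round to its stop to lock it, without lifting the lever off its teeth; leave the tools around the vice where they lie, and draw back clear.

Things in the scene. Friction and masses are not known exactly. Their poses are not given: they have to be found in the camera images.
- vise_base: Fixed base of the vice, bolted to the bench: a disc 196 mm across, 30 mm high, bright steel on top, with two low bolt ears (31 mm high) reaching 137 mm along its +x and -x. Origin on the vertical swivel axis, at bench level; z up; x points to the fixed-jaw end when the vice stands at zero. Scale on its -y side; on its +y side a 32 mm high boss carries the clamp lever.
- vise (a joint): Turn of the vice body on its base, rad, positive anticlockwise from above: 0 with the index on the zero line, 0.5236 on the 30-degree line, range -0.7 to 0.9. Starts at -0.35 to 0.05. Friction 0.7 N m (7 N at the fixed jaw) and some damping; it stays where it is left. The lever does not alter its friction.
- index (a point): Outer end of the white index line on the round foot of the vice (a disc 152 mm across, turning with it), on the body's -y side, 76 mm from the swivel axis, 40 mm above the bench.
- line0 (a point): Middle of the zero line, on the -y axis of vise_base, 88 mm from the swivel axis, 30 mm above the bench: full length (radius 79 to 97 mm) with a 7 mm dot on it. The dark engraved scale runs 60 degrees each way: short lines (6 mm) every 5 degrees, medium (10 mm) every 10, full length (18 mm) every 30.
- line30 (a point): Middle of the 30-degree line on the base's rim, 88 mm from the swivel axis, 30 mm above the bench; the index must point at it.
- jaw_side (a point): Middle of the flat side of the fixed jaw on the scale side (the vice body's -y), 85 mm above the bench; pushing it square towards the body's +y turns the vice anticlockwise. In the frame that turns with the vice, fixed jaw: x 70 to 115, y -50 to 50 mm, 54 to 112 mm above the bench. Moving jaw: x -31 to 30, same width and top. Block held between them: top 118 mm.
- screw_end (a point): Tip of the screw's square end, 168 mm from the swivel axis on the body's -x, 77 mm above the bench. In the frame that turns with the vice: screw bracket x -140 to -112, 84 mm wide, top 90 mm; bed x -140 to 115, 74 mm wide, 40 to 54 mm above the bench, slideways on it to 68 mm.
- clamp_lever (a joint): Turn of the black clamp lever about its vertical axis, rad, growing clockwise from above. Starts slack (0 to 0.35); locked at its stop, 1.2. Friction 0.22 N m (3 N at the handle), no spring: it stays where it is left. At 0 the arm points 150 degrees anticlockwise from the x axis of vise_base, at 1.2 it points 81 degrees from it.
- lever_axis (a point): Axis of the clamp lever at the underside of its hub, at x -22, y 138 mm of vise_base, 35 mm above the bench. Hub 32 mm across, top 57 mm above the bench.
- lever_end (a point): On the centre line of the lever's thick end, 72 mm from the lever's axis, 65 mm above the bench; turns with the lever. The arm is a round bar 14 mm thick (18 mm from 60 mm out), rising from 48 mm at the hub to 66 mm at its end, 94 mm out.
- lever_lift (a joint): Lift of the clamp lever off its ratchet teeth, m: 0 seated, 0.006 fully lifted against a spring (9 N and more). Lifting it over 3 mm disengages the teeth: not wanted.
- crank: Vice crank handle, loose: steel arm 130 mm long lying along its x, with an upright black grip 80 mm high at its +x end. Origin under the arm's middle. Leave it.
- spanner: Spanner 190 mm long lying flat along its x. Leave it.
- square: Engineer's square lying flat: stock 100 mm along its y (20 by 16 mm), thin blade 130 mm towards its +x. Origin under the stock's middle. Leave it.
- file: Flat file 330 mm long with a wooden handle, lying along its x. Leave it.
- hammer: Hammer 280 mm long lying along its x. Leave it.
- oil: Bottle of oil, 60 mm across, 150 mm high. Origin under its middle. Leave it.
- tin: Open metal tin, 84 mm across, 85 mm high. Origin under its middle. Leave it.
- offcut: Steel bar offcut, 30 by 75 by 30 mm high, along its y. Origin under its middle. Leave it.

How it is judged:
By the outcome, as a careful person would: the job done as asked, in the order asked, and still so for the second after the job is handed in, with the robot touching nothing.
It also fails if it takes over 53 s, if anything falls off the work surface, if the arm or the gripper's body presses on something with over 40 N, if the wrist force passes 120 N, or if a joint passes its speed limit or range.

## Working session

There is one attempt and no reset: what is moved stays moved. The work goes in short steps, Python scripts to look and compute and a tool call to move; the robot and the scene stay as the last step left them, time stands still between calls to the robot, and variables do not carry over. Pictures are saved under pics/ and viewed, and the job is handed in when it is done.

Besides the shell and the picture viewer there is one more tool, called after ">>>" in YAML: its name, and indented under it one key for each argument. carry_out: Moves the arm, as the interface text tells. Its arguments: {"type":"object","properties":{"series":{"type":"array"}},"required":["series"]}

```bash
mkdir -p pics; ls
python3 - <<'E'
from plant import *
import cv2
s=sense();print({k:s[k] for k in('clock','position','eef_rot','opening','wrist_force')})
for n in("scene","top","wrist"):
    c=calibration(n);print(n,c)
    cv2.imwrite(f"pics/{n}0.png",snapshot(n)[:,:,::-1])
E
```

```text
pics
{'clock': 0.0, 'position': array([ 0.14445784, -0.53035702,  0.24974025]), 'eef_rot': array([-6.15788430e-04,  9.91180898e-01,  1.32514330e-01, -3.05857364e-05]), 'opening': 0.08531560978523745, 'wrist_force': array([ 0.04316902, -0.47019263, -0.09331996])}
scene {'fx': 513.2292524111507, 'fy': 513.2292524111507, 'cx': 275.90203747317275, 'cy': 203.2658627363623, 'R': array([[ 0.59227741,  0.80570243, -0.00714555],
       [ 0.67313857, -0.49966384, -0.54517934],
       [-0.4428227 ,  0.31808747, -0.83828899]]), 't': array([-0.30837328, -0.36660036,  1.86224733])}
top {'fx': 487.43729856008423, 'fy': 487.43729856008423, 'cx': 273.70701408110955, 'cy': 201.3436514073334, 'R': array([[ 0.00849882, -0.99995747,  0.00358131],
       [-0.99751568, -0.00872842, -0.06990202],
       [ 0.06993031, -0.00297833, -0.99754743]]), 't': array([-0.03944951,  0.57600286,  1.71718192])}
wrist {'fx': 374.83259571894513, 'fy': 374.83259571894513, 'cx': 279.54579495474144, 'cy': 211.91777401782375, 'R': array([[ 2.61177625e-01, -9.65290572e-01, -5.99835794e-04],
       [-9.19438370e-01, -2.48960592e-01,  3.04387428e-01],
       [-2.93971650e-01, -7.89476735e-02, -9.52548127e-01]]), 't': array([-0.54981841, -0.03918808,  0.37967314])}
```

View pics/top0.png

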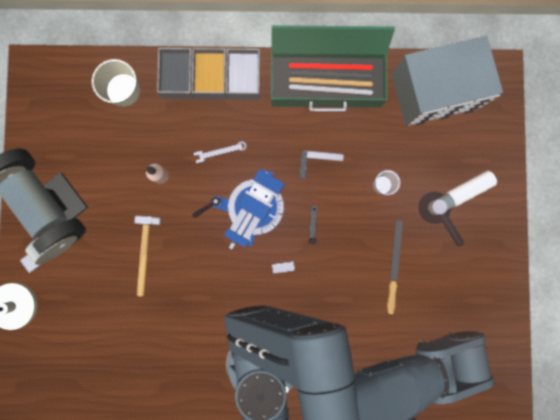

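View pics/scene0.png

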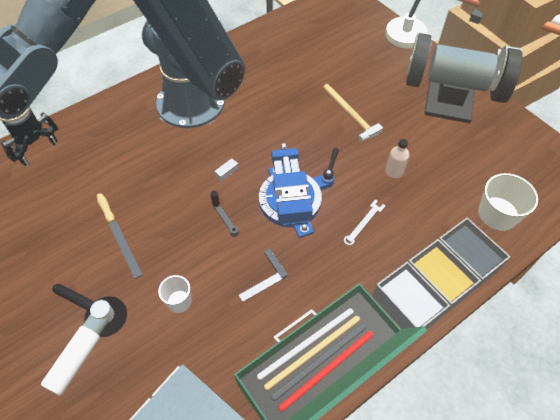

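View pics/wrist0.png

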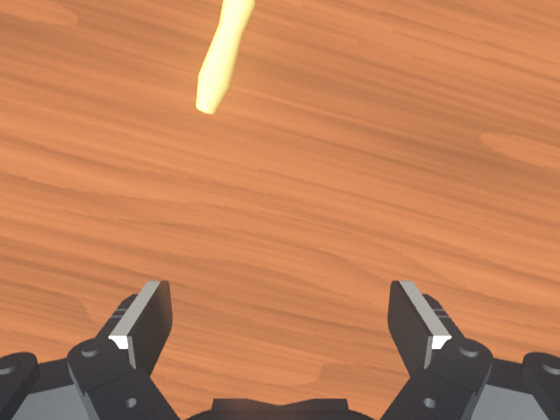

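Run:
```python
import cv2
a=cv2.imread("pics/top0.png")[145:285,180:330]
cv2.imwrite("pics/top0c.png",cv2.resize(a,None,fx=5,fy=4.2857*5/4.2857*0+5 if 0 else 4.2,interpolation=cv2.INTER_CUBIC))
b=cv2.imread("pics/scene0.png")[135:255,200:350]
cv2.imwrite("pics/scene0c.png",cv2.resize(b,None,fx=5,fy=5,interpolation=cv2.INTER_CUBIC))
a=cv2.resize(cv2.imread("pics/top0.png")[165:265,190:310],None,fx=6,fy=6,interpolation=cv2.INTER_CUBIC);cv2.imwrite("pics/top0c.png",a)
```

```text
(no output)
```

View pics/top0c.png

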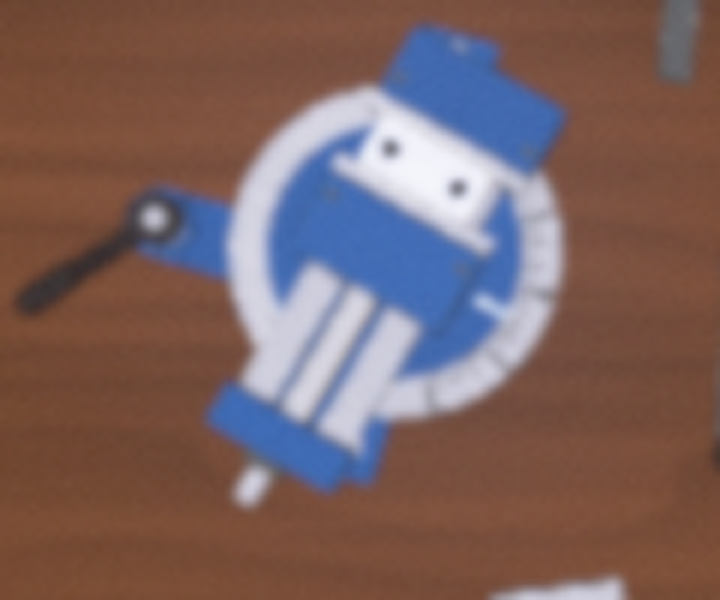

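View pics/scene0c.png

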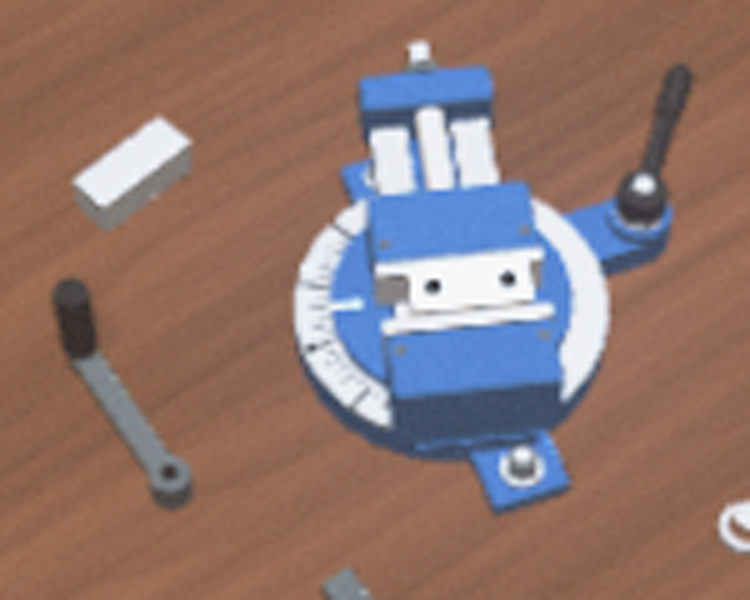

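```bash
cat > h.py <<'E'
import numpy as np, cv2
from plant import *
def ray(c,u,v,z):
    d=c['R'].T@np.array([(u-c['cx'])/c['fx'],(v-c['cy'])/c['fy'],1]); o=-c['R'].T@c['t']
    return o+d*(z-o[2])/d[2]
def proj(c,X):
    p=c['R']@np.asarray(X)+c['t']; return np.array([c['fx']*p[0]/p[2]+c['cx'],c['fy']*p[1]/p[2]+c['cy']])
E
python3 - <<'E'
from h import *
T=calibration('top');S=calibration('scene')
t=lambda x,y,z:ray(T,x/6+190-.4,y/6+165-.4,z)
s=lambda x,y,z:ray(S,x/5+200-.4,y/5+135-.4,z)
c=t(395,252,.03);print('c',c,)
c2=(s(294,300,.03)+s(608,315,.03))/2;print('c scene',c2)
def ang(p,c=c):d=p-c;return np.degrees(np.arctan2(d[1],d[0])),np.hypot(*d[:2])
for n,p in dict(hub=t(155,217,.057),lend=t(30,300,.065),idx=t(508,317,.04),idxin=t(478,296,.04),screw=t(243,500,.077),l1=t(540,293,.03),l2=t(505,360,.03),l3=t(432,398,.03),l4=t(545,214,.03)).items(): print(n,p,ang(p))
for n,p in dict(hub=s(643,185,.057),lend=s(680,75,.066),idx=s(333,305,.04),dot=s(312,347,.03),l3=s(342,228,.03),l4=s(360,400,.03),ear=s(520,465,.031),screw=s(418,45,.077),gripc=s(72,290,.08),cr2=s(170,480,.015)).items(): print(n,p,ang(p,c2))
E
```

```text
c [0.55641202 0.03009743 0.03      ]
c scene [0.55620275 0.02760058 0.03      ]
hub [0.57398268 0.16887183 0.057     ] (np.float64(82.78400064289742), np.float64(0.13988232111233234))
lend [0.52475888 0.23925442 0.065     ] (np.float64(98.60565655011605), np.float64(0.2115385770801658))
idx [ 0.51825133 -0.03687081  0.04      ] (np.float64(-119.6759061255225), np.float64(0.07707777358335875))
idxin [ 0.53041111 -0.01918148  0.04      ] (np.float64(-117.81736412741876), np.float64(0.05571766332887897))
screw [0.4111463  0.11361775 0.077     ] (np.float64(150.1033131558222), np.float64(0.16756424172603449))
l1 [ 0.53293899 -0.05566612  0.03      ] (np.float64(-105.30670405575412), np.float64(0.0889177683875188))
l2 [ 0.49328764 -0.03536193  0.03      ] (np.float64(-133.95967172887768), np.float64(0.09093742636903376))
l3 [0.47058994 0.00738276 0.03      ] (np.float64(-165.1753537041013), np.float64(0.0887771706218242))
l4 [ 0.57967235 -0.05826282  0.03      ] (np.float64(-75.25181134248011), np.float64(0.09137054550541567))
hub [0.5685889  0.16973605 0.057     ] (np.float64(85.01964264
[... 308 characters left out ...]
(-107.70860513545024), np.float64(0.09073853687463226))
l3 [0.4664594  0.00889384 0.03      ] (np.float64(-168.2254645081783), np.float64(0.09167230681209584))
l4 [ 0.57737102 -0.05768672  0.03      ] (np.float64(-76.06089038462575), np.float64(0.08787501586928119))
ear [ 0.67194936 -0.00804622  0.031     ] (np.float64(-17.117406740622187), np.float64(0.12111139725559993))
screw [0.40601514 0.11415175 0.077     ] (np.float64(150.04571134986315), np.float64(0.1733419308478529))
gripc [ 0.43618165 -0.16896909  0.08      ] (np.float64(-121.40731895180502), np.float64(0.23031434599331801))
cr2 [ 0.54727459 -0.17806888  0.015     ] (np.float64(-92.48566313325128), np.float64(0.20586315851423423))
```

```bash
cat >> h.py <<'E'
from scipy.spatial.transform import Rotation as Ro
def tool(s=None):
    s=s or sense(); q=s['eef_rot']; M=Ro.from_quat([q[1],q[2],q[3],q[0]]).as_matrix(); return np.array(s['position']),M
def info():
    s=sense();p,M=tool(s);print('t%.2f'%s['clock'],'p',p.round(4),'yaw%.2f'%np.degrees(np.arctan2(M[1,0],M[0,0])),'F',np.round(s['wrist_force'],1),'open%.3f'%s['opening'],'J',np.round(s['joints'],2))
def plan(x,y,z,yaw,p=None,yaw0=None):
    "total shift in current tool axes cm, and turn deg about tool z (down: turn = -dyaw)"
    P,M=tool()
    if p is not None:P=np.array(p)
    if yaw0 is None: yaw0=np.degrees(np.arctan2(M[1,0],M[0,0]))
    a=np.radians(yaw0);d=np.array([x,y,z])-P
    print('shift cm',np.round(100*np.array([d[0]*np.cos(a)+d[1]*np.sin(a),d[0]*np.sin(a)-d[1]*np.cos(a),-d[2]]),2),'turn',round(yaw0-yaw,2))
E
python3 - <<'E'
from h import *
info();p,M=tool();c=calibration('wrist');o=-c['R'].T@c['t'];print('cam in tool',M.T@(o-p),'view dir tool',M.T@c['R'].T@[0,0,1],'img right',M.T@c['R'].T@[1,0,0])
T=calibration('top');S=calibration('scene')
for n,u in dict(oiltop=(152,169),oilbase=(160,177)).items():print(n,ray(T,*u,.14 if n=='oiltop' else .0))
print('oil scene',ray(S,402,145,.15),ray(S,395,173,0.01))
print('square',ray(T,303,152,.016),ray(T,303,177,.016),ray(T,343,157,0))
print('crank',ray(T,312,208,.015),ray(T,312,240,.08)); print('offcut',ray(T,283,268,.03)); print('span',ray(T,195,157,.0),ray(T,245,145,0))
plan(.63,-.14,.25,-30)
E
python3 -c "
import cv2
a=cv2.imread('pics/top0.png')[135:285,270:350];cv2.imwrite('pics/c2.png',cv2.resize(a,None,fx=4,fy=4,interpolation=2))"
```

```text
t0.15 p [ 0.1445 -0.5305  0.2499] yaw15.23 F [ 0.1 -0.2  0.7] open0.085 J [-1.39  0.35  1.65 -0.    1.14 -0.08]
cam in tool [ 0.07735315  0.00030153 -0.12342899] view dir tool [-3.04467314e-01 -6.33641753e-05  9.52522782e-01] img right [-1.56032535e-03  9.99998689e-01 -4.32224806e-04]
oiltop [0.67236102 0.37213354 0.14      ]
oilbase [0.66237194 0.37731494 0.        ]
oil scene [0.67339723 0.36285157 0.15      ] [0.67777617 0.36558261 0.01      ]
square [ 0.7555761  -0.13841312  0.016     ] [ 0.66505408 -0.13880211  0.016     ] [ 0.74134077 -0.28476214  0.        ]
crank [ 0.55404649 -0.17150423  0.015     ] [ 0.4406231  -0.16651706  0.08      ]
offcut [ 0.34133464 -0.06907057  0.03      ]
span [0.7364645 0.2522901 0.       ] [0.78211068 0.07154039 0.        ]
shift cm [ 5.711e+01 -2.492e+01 -1.000e-02] turn 45.23
```

View pics/c2.png

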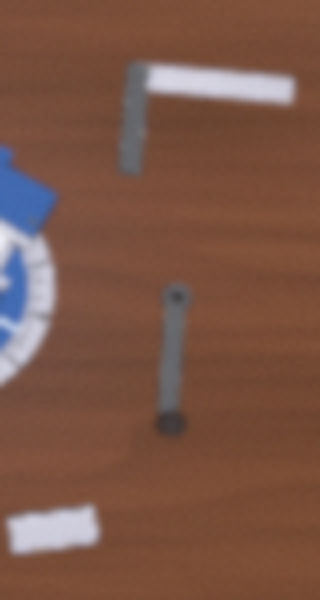

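Run:
```python
from h import *
plan(.588,-.10,.18,150)
```

```text
shift cm [ 54.1  -29.88   6.99] turn -134.77
```

>>> carry_out:
  series:
    - [[3.38,-1.87,0.2,0,0],[3.38,-1.87,0.2,0,0],[3.38,-1.87,0.2,0,0],[3.38,-1.87,0.2,0,0],[3.38,-1.87,0.2,0,0],[3.38,-1.87,0.2,0,0],[3.38,-1.87,0.2,0,0],[3.38,-1.87,0.2,0,0]]

```text
clock: 0.82
position: [0.3671, -0.3137, 0.2342]
eef_rot: [-0.0, 0.991, 0.132, -0.0]
wrist_force: [0.1, -0.2, -0.3]
opening: 0.0005
```

>>> carry_out:
  series:
    - [[3.38,-1.87,0.4,0,0],[3.38,-1.87,0.4,0,0],[3.38,-1.87,0.4,0,0],[3.38,-1.87,0.4,0,0],[3.38,-1.87,0.4,0,0],[3.38,-1.87,0.4,0,0],[3.38,-1.87,0.4,0,0],[3.38,-1.87,0.4,0,0]]

```text
clock: 1.48
position: [0.5888, -0.0982, 0.2019]
eef_rot: [-0.0, 0.991, 0.133, -0.0]
wrist_force: [-0.6, -0.6, -0.3]
opening: -0.0001
```

>>> carry_out:
  series:
    - [[0,0,0,-7.1,0],[0,0,0,-7.1,0],[0,0,0,-7.1,0],[0,0,0,-7.1,0],[0,0,0,-7.1,0],[0,0,0,-7.1,0],[0,0,0,-7.1,0],[0,0,0,-7.1,0]]

```text
clock: 2.15
position: [0.5876, -0.0999, 0.202]
eef_rot: [-0.0, 0.807, 0.59, -0.0]
wrist_force: [-0.4, -0.8, -0.1]
opening: 0.0002
```

>>> carry_out:
  series:
    - [[0,0,0,-7.1,0],[0,0,0,-7.1,0],[0,0,0,-7.1,0],[0,0,0,-7.1,0],[0,0,0,-7.1,0],[0,0,0,-7.1,0],[0,0,0,-7.1,0],[0,0,0,-7.1,0]]

```text
clock: 2.82
position: [0.5876, -0.0999, 0.202]
eef_rot: [-0.0, 0.429, 0.903, -0.0]
wrist_force: [-0.6, 0.8, 0.1]
opening: -0.0002
```

>>> carry_out:
  series:
    - [[0,0,0,-7.1,0],[0,0,0,-7.1,0],[0,0,0,-7.1,0],[0,0,0,0,0],[0,0,0,0,0],[0,0,0,0,0],[0,0,0,0,0],[0,0,0,0,0]]

```text
clock: 3.48
position: [0.5877, -0.0999, 0.2023]
eef_rot: [-0.0, 0.259, 0.966, 0.0]
wrist_force: [-1.1, 0.2, -0.1]
opening: 0.0001
```

Run:
```python
from h import *
info();cv2.imwrite('pics/w1.png',snapshot('wrist')[:,:,::-1])
np.save('w1.npy',calibration('wrist'),allow_pickle=True)
plan(.588,-.10,.091,150)
```

```text
t3.48 p [ 0.5877 -0.0999  0.2023] yaw150.02 F [-1.1  0.2 -0.1] open0.000 J [-0.25  0.48  1.58  0.    1.08 -1.29]
shift cm [-3.000e-02  1.000e-02  1.113e+01] turn 0.05
```

View pics/w1.png

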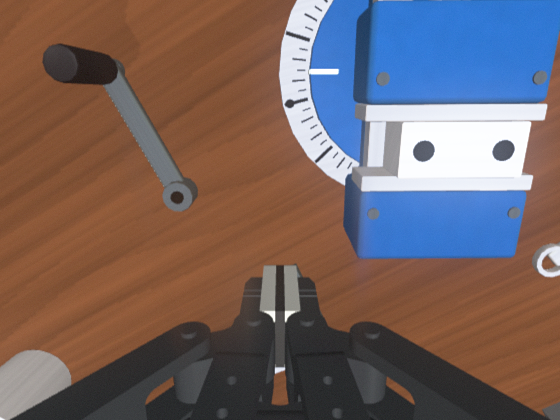

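```bash
python3 -c "
import cv2
a=cv2.imread('pics/w1.png')[0:200,265:385];cv2.imwrite('pics/w1c.png',cv2.resize(a,None,fx=3.,fy=3.,interpolation=2))"
```

```text
(no output)
```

View pics/w1c.png

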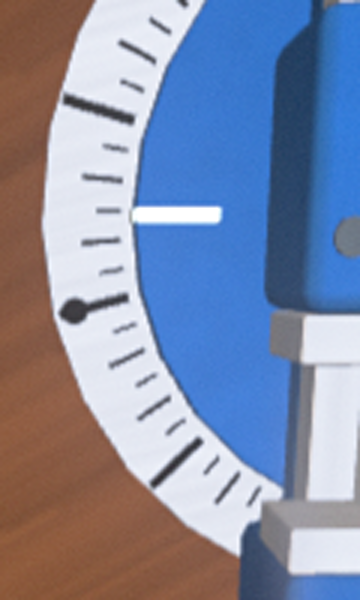

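Run:
```python
from h import *
from scipy.optimize import least_squares
c=np.load('w1.npy',allow_pickle=True).item()
px=lambda x,y:(x/3+265-.33,y/3-.33)
obs=[(px(129,297),79,0),(px(64,99),97,-30),(px(134,120),79,-30),(px(154,485),97,30),(px(201,441),79,30)]
def f(x):
    r=[]
    for o,R,a in obs:
        t=x[2]+np.radians(a-90); r+=list(proj(c,[x[0]+R/1e3*np.cos(t),x[1]+R/1e3*np.sin(t),.03])-o)
    t=x[2]+x[3]-np.pi/2
    r+=list(proj(c,[x[0]+.076*np.cos(t),x[1]+.076*np.sin(t),.04])-px(132,215))
    return r
s=least_squares(f,[.556,.03,-.27,-.25]);print(s.x,np.degrees(s.x[2:]),np.round(s.fun,1))
```

```text
[ 0.55552013  0.030426   -0.27099704 -0.24181705] [-15.52698659 -13.85509662] [-0.2  0.1 -0.7 -0.3 -0.1 -0.  -0.7  0.8  0.5 -0.5  1.1  0. ]
```

>>> carry_out:
  series:
    - [[0,0,2.8,0,0],[0,0,2.8,0,0],[0,0,2.8,0,0],[0,0,2.7,0.6,0],[0,0.9,0,0,0],[0,0.9,0,0,0],[0,0.8,0,0,0],[0,0.2,0,0,0]]

```text
clock: 4.2
position: [0.6038, -0.0744, 0.0934]
eef_rot: [0.002, 0.262, 0.965, 0.0]
wrist_force: [1.0, 0.9, 0.4]
opening: -0.0
```

Run:
```python
from h import *
info();cv2.imwrite('pics/w2.png',snapshot('wrist')[:,:,::-1])
```

```text
t4.20 p [ 0.6038 -0.0744  0.0934] yaw149.60 F [1.  0.9 0.4] open-0.000 J [-0.2   0.64  1.61  0.    0.88 -1.24]
```

View pics/w2.png

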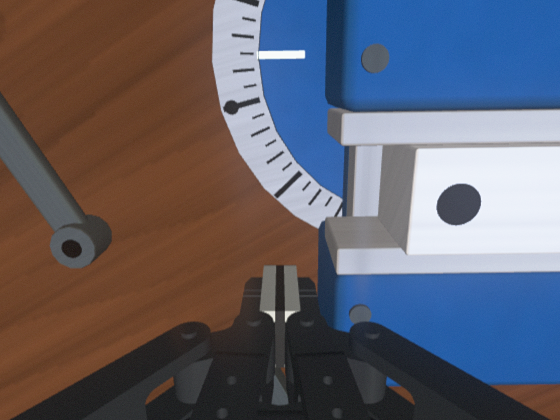

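>>> carry_out:
  series:
    - [[-0.22,0.33,0,-2,0],[-0.22,0.33,0,-2,0],[-0.22,0.33,0,-2,0],[-0.22,0.33,0,-2,0],[-0.22,0.33,0,-2,0],[-0.22,0.33,0,-2,0],[-0.22,0.33,0,-2,0],[-0.22,0.33,0,-2,0]]

```text
clock: 4.92
position: [0.6287, -0.0596, 0.0929]
eef_rot: [0.0, 0.125, 0.992, -0.001]
wrist_force: [-3.3, -7.5, 3.2]
opening: -0.0002
```

Run:
```python
from h import *
info();cv2.imwrite('pics/w3.png',snapshot('wrist')[:,:,::-1])
P,M=tool();d=P[:2]-[.5555,.0304]
for b in (-16,-14,-12):
    a=np.radians(b);print(b,d[0]*np.cos(a)+d[1]*np.sin(a),-d[0]*np.sin(a)+d[1]*np.cos(a))
```

```text
t4.92 p [ 0.6287 -0.0596  0.0929] yaw165.63 F [-3.3 -7.5  3.2] open-0.000 J [-0.17  0.68  1.54 -0.    0.92 -1.49]
-16 0.09572494465472071 -0.0656525767426177
-14 0.09337538971929883 -0.06895333535706384
-12 0.09091207125488013 -0.07217008495382451
```

View pics/w3.png

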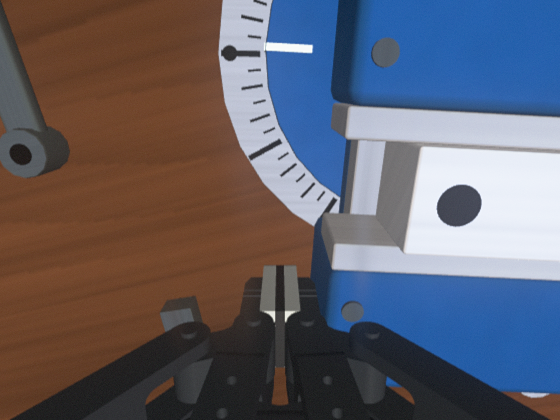

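>>> carry_out:
  series:
    - [[-0.22,0.33,0,-2,0],[-0.22,0.33,0,-2,0],[-0.22,0.33,0,-2,0],[-0.22,0.33,0,-2,0],[-0.22,0.33,0,-2,0],[-0.22,0.33,0,-2,0],[-0.22,0.33,0,-2,0],[-0.22,0.33,0,-2,0]]

```text
clock: 5.63
position: [0.6505, -0.0364, 0.0931]
eef_rot: [0.002, -0.014, 1.0, -0.001]
wrist_force: [2.4, -10.4, 0.2]
opening: -0.0003
```

>>> carry_out:
  series:
    - [[-0.22,0.33,0,-2,0],[-0.22,0.33,0,-2,0],[-0.22,0.33,0,-2,0],[-0.22,0.33,0,-2,0],[-0.11,0.16,0,-1,0],[0,0,0,0,0],[0,0,0,0,0],[0,0,0,0,0]]

```text
clock: 6.3
position: [0.6597, -0.0201, 0.0934]
eef_rot: [0.003, -0.091, 0.996, -0.001]
wrist_force: [6.4, -4.9, -1.1]
opening: -0.0
```

Run:
```python
from h import *
info();cv2.imwrite('pics/w4.png',snapshot('wrist')[:,:,::-1]);cv2.imwrite('pics/t4.png',snapshot('top')[:,:,::-1])
np.save('w4.npy',calibration('wrist'),allow_pickle=True)
a=cv2.imread('pics/w4.png')[0:200,180:400];cv2.imwrite('pics/w4c.png',cv2.resize(a,None,fx=3.,fy=3.,interpolation=2))
```

```text
t6.30 p [ 0.6597 -0.0201  0.0934] yaw-169.50 F [ 6.4 -4.9 -1.1] open-0.000 J [-0.1   0.72  1.46 -0.    0.95 -1.85]
```

View pics/w4.png

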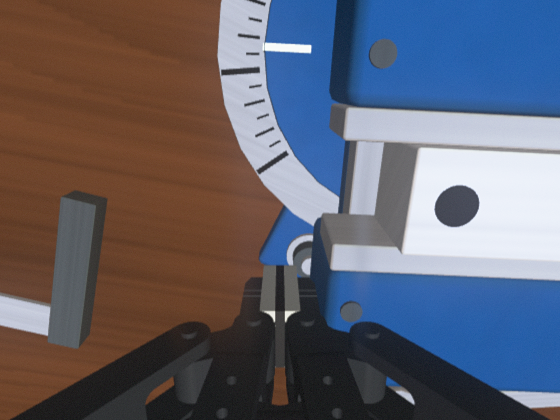

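View pics/w4c.png

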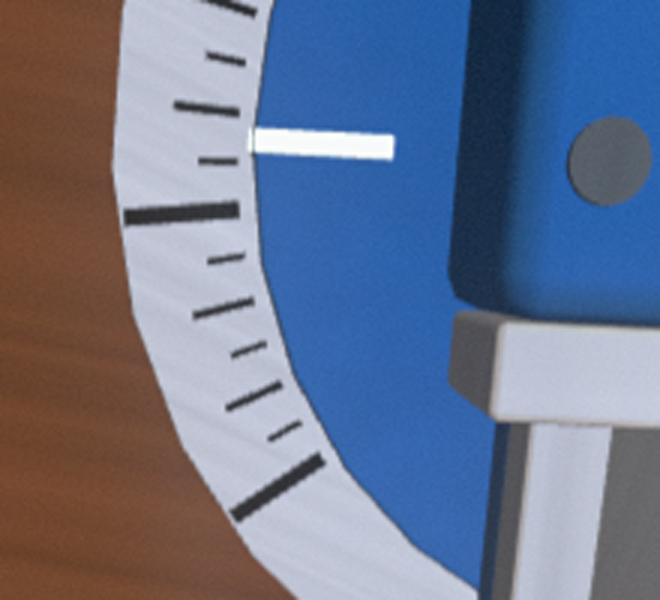

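```bash
cat >> h.py <<'E'
from scipy.optimize import least_squares
def fit(c,obs,idx,fixc=True):
    "obs: (px,R mm,deg); idx list of (px, R mm)"
    def f(x):
        r=[]
        for o,R,a in obs:
            t=x[2]+np.radians(a-90); r+=list(proj(c,[x[0]+R/1e3*np.cos(t),x[1]+R/1e3*np.sin(t),.03])-o)
        for o,R in idx:
            t=x[2]+x[3]-np.pi/2
            r+=list(proj(c,[x[0]+R/1e3*np.cos(t),x[1]+R/1e3*np.sin(t),.04])-o)
        return r
    s=least_squares(f,[.556,.03,-.27,.3]);print(s.x.round(4),np.degrees(s.x[2:]).round(2),np.round(s.fun,1));return s.x
E
python3 - <<'E'
from h import *
c=np.load('w4.npy',allow_pickle=True).item()
px=lambda x,y:(x/3+180-.33,y/3-.33)
fit(c,[(px(125,217),97,30),(px(239,210),79,30),(px(235,516),97,60),(px(323,460),79,60),(px(239,112),79,20),(px(245,62),79,15),(px(237,160),79,25)],[(px(249,140),76)])
E
```

```text
[ 0.555   0.0304 -0.2702  0.4108] [-15.48  23.53] [-0.6  0.3 -0.2 -0.4 -0.2  0.7  0.1 -0.6 -0.2 -0.1 -0.2 -0.1 -0.2  0.3
  1.5  0. ]
```

>>> carry_out:
  series:
    - [[-0.11,0.165,0,-1,0],[-0.11,0.165,0,-1,0],[-0.11,0.165,0,-1,0],[-0.11,0.165,0,-1,0],[-0.11,0.165,0,-1,0],[0,0,0,0,0],[0,0,0,0,0],[0,0,0,0,0]]

```text
clock: 7.07
position: [0.6636, -0.011, 0.0934]
eef_rot: [0.003, -0.135, 0.991, -0.001]
wrist_force: [7.3, -6.6, -1.5]
opening: -0.0003
```

Run:
```python
from h import *
info();cv2.imwrite('pics/w5.png',snapshot('wrist')[:,:,::-1])
np.save('w5.npy',calibration('wrist'),allow_pickle=True)
a=cv2.imread('pics/w5.png')[0:200,180:400];cv2.imwrite('pics/w5c.png',cv2.resize(a,None,fx=3.,fy=3.,interpolation=2))
```

```text
t7.07 p [ 0.6636 -0.011   0.0934] yaw-164.51 F [ 7.3 -6.6 -1.5] open-0.000 J [-0.09  0.73  1.45 -0.    0.96 -1.93]
```

View pics/w5c.png

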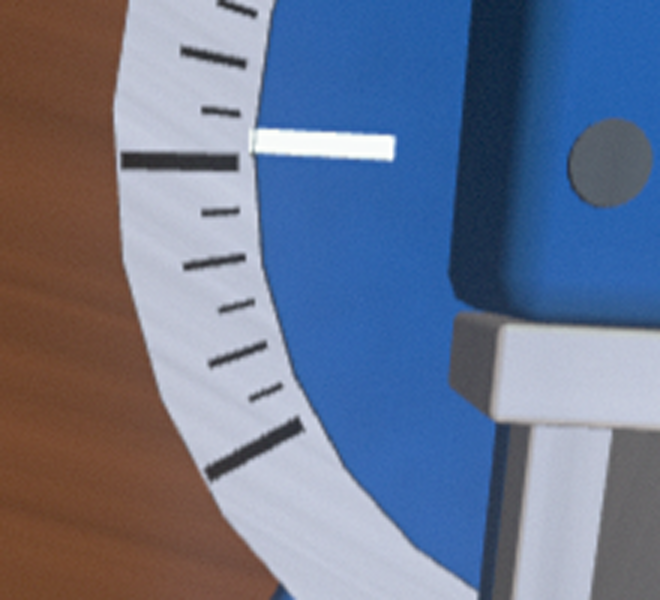

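Run:
```python
from h import *
c=np.load('w5.npy',allow_pickle=True).item()
px=lambda x,y:(x/3+180-.33,y/3-.33)
o=[(px(121,160),97,30),(px(239,161),79,30),(px(208,474),97,60),(px(302,425),79,60),(px(246,64),79,20),(px(241,114),79,25),(px(246,258),79,40)]
fit(c,o,[(px(250,142),76)])
fit(c,o,[(px(253,142),76)])
```

```text
[ 0.5551  0.0304 -0.2723  0.4986] [-15.6   28.57] [-0.3  0.1 -0.5  0.4 -0.2  0.8 -0.  -0.4 -0.1 -0.2 -0.4 -0.3 -0.3 -0.4
  1.6  0. ]
[ 0.5552  0.0305 -0.2737  0.4984] [-15.68  28.56] [-0.1  0.  -0.3  0.5 -0.2  0.8  0.  -0.4  0.1 -0.2 -0.3 -0.2 -0.1 -0.4
  0.7  0. ]
```

>>> carry_out:
  series:
    - [[-0.08,0.115,0,-0.7,0],[-0.08,0.115,0,-0.7,0],[0,0,0,0,0],[0,0,0,0,0],[0,0,0,0,0],[0,-0.1,0,0,0],[0,-0.5,0,0,0],[0,-0.7,0,0,0]]

```text
clock: 7.78
position: [0.6663, -0.0197, 0.0921]
eef_rot: [0.0, -0.147, 0.989, -0.0]
wrist_force: [-0.9, 0.2, -0.8]
opening: -0.0001
```

Run:
```python
from h import *
info();cv2.imwrite('pics/w6.png',snapshot('wrist')[:,:,::-1])
np.save('w6.npy',calibration('wrist'),allow_pickle=True)
a=cv2.imread('pics/w6.png')[0:200,180:400];cv2.imwrite('pics/w6c.png',cv2.resize(a,None,fx=3.,fy=3.,interpolation=2))
```

```text
t7.78 p [ 0.6663 -0.0197  0.0921] yaw-163.04 F [-0.9  0.2 -0.8] open-0.000 J [-0.1   0.74  1.44  0.    0.97 -1.97]
```

View pics/w6c.png

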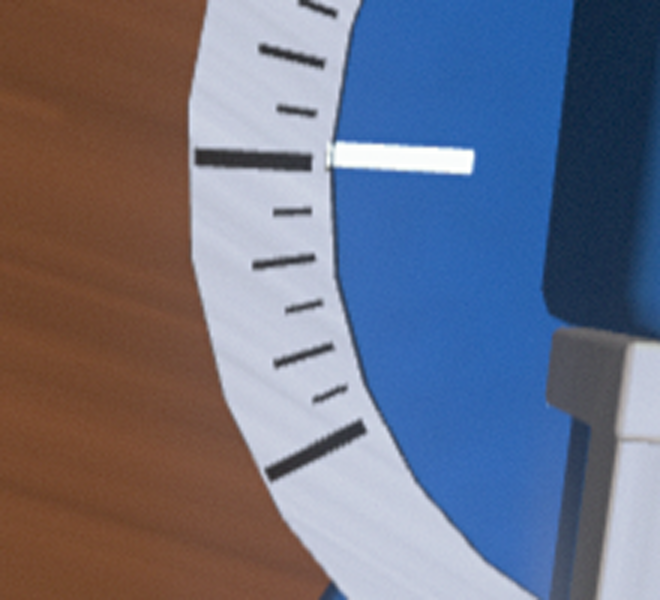

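Run:
```python
from h import *
c=np.load('w6.npy',allow_pickle=True).item()
px=lambda x,y:(x/3+180-.33,y/3-.33)
o=[(px(195,157),97,30),(px(312,161),79,30),(px(268,474),97,60),(px(365,427),79,60),(px(325,64),79,20),(px(316,113),79,25),(px(315,258),79,40)]
x=fit(c,o,[(px(329,155),76)])
# where would the index ends project at exactly 30?
for v in (29,30,31):
    t=x[2]+np.radians(v-90);print(v,[ (np.array(proj(c,[x[0]+r*np.cos(t),x[1]+r*np.sin(t),.04]))-[180,0]+.33)*3 for r in(.076,.05)])
```

```text
[ 0.5556  0.029  -0.2741  0.522 ] [-15.71  29.91] [-0.5 -0.2 -0.2  0.3 -0.2  1.  -0.1 -0.2 -0.4 -0.4 -0.1 -0.1  0.  -0.3
  1.3  0.1]
29 [array([333.52466859, 146.12079754]), array([513.60648074, 158.1621712 ])]
30 [array([332.95351959, 156.10591107]), array([512.93736463, 164.69844373])]
31 [array([332.5453875 , 166.04910085]), array([512.37547995, 171.21840794])]
```

>>> carry_out:
  series:
    - [[0,-0.8,0,0,0],[0,-0.8,-1,0,0],[0,0,-3.5,0,0],[0,0,-3.5,0,0],[0,0,-3,0,0],[0,0,0,0,0],[0,0,0,0,0],[0,0,0,0,0]]

```text
clock: 8.5
position: [0.6705, -0.0355, 0.2011]
eef_rot: [-0.0, -0.147, 0.989, 0.0]
wrist_force: [0.2, 0.2, -0.4]
opening: 0.0003
```

Run:
```python
from h import *
info();plan(.497,.205,.2,125)
```

```text
t8.50 p [ 0.6705 -0.0355  0.2011] yaw-163.09 F [ 0.2  0.2 -0.4] open0.000 J [-0.12  0.62  1.35 -0.    1.17 -1.99]
shift cm [ 9.6  28.06  0.11] turn -288.09
```

>>> carry_out:
  series:
    - [[1.2,3.5,0,0,0],[1.2,3.5,0,0,0],[1.2,3.5,0,0,0],[1.2,3.5,0,0,0],[1.2,3.5,0,0,0],[1.2,3.5,0,0,0],[1.2,3.5,0,0,0],[1.2,3.5,0,0,0]]

```text
clock: 9.17
position: [0.4956, 0.2057, 0.2001]
eef_rot: [-0.001, -0.147, 0.989, -0.0]
wrist_force: [0.5, 0.6, 1.3]
opening: 0.0003
```

>>> carry_out:
  series:
    - [[0,0,0,7.1,0],[0,0,0,7.1,0],[0,0,0,7.1,0],[0,0,0,7.1,0],[0,0,0,7.1,0],[0,0,0,7.1,0],[0,0,0,7.1,0],[0,0,0,7.1,0]]

```text
clock: 9.83
position: [0.4969, 0.2045, 0.2001]
eef_rot: [-0.001, 0.344, 0.939, -0.001]
wrist_force: [-0.5, 0.8, 0.6]
opening: -0.0002
```

>>> carry_out:
  series:
    - [[0,0,0,7.1,0],[0,0,0,7.1,0],[0,0,0,0.9,0],[0,0,0,0,0],[0,0,0,0,0],[0,0,0,0,0],[0,0,0,0,0],[0,0,0,0,0]]

```text
clock: 10.5
position: [0.4974, 0.2048, 0.2012]
eef_rot: [-0.0, 0.461, 0.887, -0.0]
wrist_force: [-0.5, -0.2, -0.1]
opening: 0.0
```

Run:
```python
from h import *
info();cv2.imwrite('pics/w7.png',snapshot('wrist')[:,:,::-1])
np.save('w7.npy',calibration('wrist'),allow_pickle=True)
c=calibration('wrist')
print('hub proj',proj(c,[.5713,.169,.057]))
plan(.497,.205,.067,125)
```

```text
t10.50 p [0.4974 0.2048 0.2012] yaw125.10 F [-0.5 -0.2 -0.1] open0.000 J [ 0.3   0.39  1.73  0.    1.02 -0.31]
hub proj [330.50989298 287.93195399]
shift cm [ 0.03 -0.02 13.43] turn 0.08
```

View pics/w7.png

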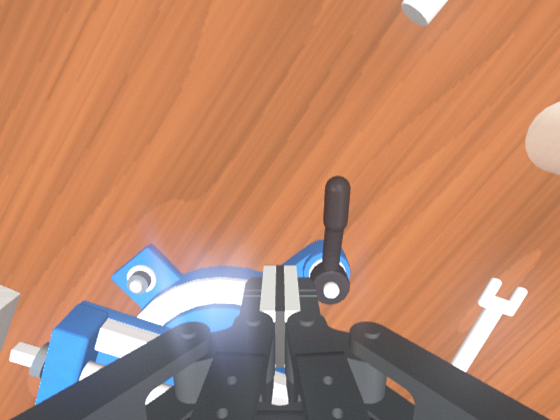

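>>> carry_out:
  series:
    - [[0,0,3.4,0,0],[0,0,3.4,0,0],[0,0,3.3,0,0],[0,0,3.3,0,0],[0,0.5,0,0,0],[0,0.5,0,0,0],[0,0.3,0,0,0],[0,0,0,0,0]]

```text
clock: 11.22
position: [0.5099, 0.2132, 0.0695]
eef_rot: [0.001, 0.461, 0.887, 0.001]
wrist_force: [0.5, 0.1, 0.2]
opening: 0.0002
```

Run:
```python
from h import *
info();cv2.imwrite('pics/w8.png',snapshot('wrist')[:,:,::-1])
```

```text
t11.22 p [0.5099 0.2132 0.0695] yaw125.06 F [0.5 0.1 0.2] open0.000 J [ 0.31  0.6   1.77  0.    0.76 -0.3 ]
```

View pics/w8.png

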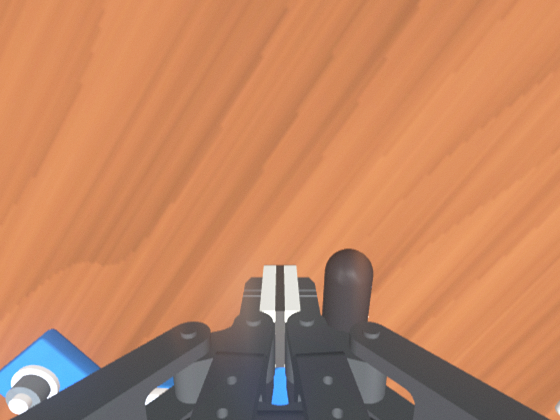

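>>> carry_out:
  series:
    - [[0.12,0.38,0,3,0],[0.12,0.38,0,3,0],[0.12,0.38,0,3,0],[0.12,0.38,0,3,0],[0.12,0.38,0,3,0],[0.12,0.38,0,3,0],[0.12,0.38,0,3,0],[0.12,0.38,0,3,0]]

```text
clock: 11.93
position: [0.5314, 0.2339, 0.0687]
eef_rot: [-0.0, 0.637, 0.771, 0.0]
wrist_force: [-4.7, 0.8, 1.3]
opening: -0.0
```

```bash
cat >> h.py <<'E'
def lev():
    P,M=tool();d=P[:2]-[.5713,.1690];a=np.arctan2(M[1,0],M[0,0]);print('in tool rel hub',d[0]*np.cos(a)+d[1]*np.sin(a),d[0]*np.sin(a)-d[1]*np.cos(a))
    w=sense()['wrist_force'];print('Ftool',w[0]*np.cos(a)+w[1]*np.sin(a),w[0]*np.sin(a)-w[1]*np.cos(a))
E
python3 - <<'E'
from h import *
info();lev();cv2.imwrite('pics/w9.png',snapshot('wrist')[:,:,::-1])
E
```

```text
t11.93 p [0.5314 0.2339 0.0687] yaw100.89 F [-4.7  0.8  1.3] open-0.000 J [0.33 0.64 1.7  0.   0.8  0.14]
in tool rel hub 0.071264552068284 -0.026908370536579046
Ftool 1.6825524612824965 -4.421990228847587
```

View pics/w9.png

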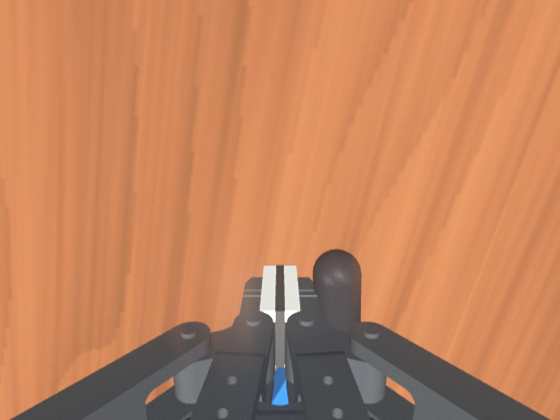

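>>> carry_out:
  series:
    - [[0.12,0.38,0,3,0],[0.12,0.38,0,3,0],[0.12,0.38,0,3,0],[0.12,0.38,0,3,0],[0.12,0.38,0,3,0],[0.12,0.38,0,3,0],[0.12,0.38,0,3,0],[0.12,0.38,0,3,0]]

```text
clock: 12.65
position: [0.5616, 0.2439, 0.0685]
eef_rot: [-0.0, 0.783, 0.622, 0.0]
wrist_force: [-3.5, 3.2, 1.4]
opening: -0.0001
```

>>> carry_out:
  series:
    - [[0.12,0.38,0,3,0],[0.12,0.38,0,3,0],[0.08,0.25,0,2,0],[0.04,0.13,0,1,0],[0.04,0.13,0,1,0],[0,0,0,0,0],[0,0,0,0,0],[0,0,0,0,0]]

```text
clock: 13.32
position: [0.5749, 0.2434, 0.0675]
eef_rot: [0.0, 0.833, 0.553, 0.0]
wrist_force: [-1.5, 2.0, 1.7]
opening: -0.0003
```

Run:
```python
from h import *
info();lev()
```

```text
t13.32 p [0.5749 0.2434 0.0675] yaw67.08 F [-1.5  2.   1.7] open-0.000 J [ 0.33  0.71  1.57 -0.    0.86  0.73]
in tool rel hub 0.06993589856084426 -0.02563046609664359
Ftool 1.2482408748115819 -2.1734111117260904
```

>>> carry_out:
  series:
    - [[0.04,0.13,0,1,0],[0.04,0.13,0,1,0],[0.04,0.13,0,1,0],[0.04,0.13,0,1,0],[0,0,0,0,0],[0,0,0,0,0],[0,0,0,0,0],[0,0,0,0,0]]

```text
clock: 13.98
position: [0.5804, 0.2427, 0.0672]
eef_rot: [0.0, 0.852, 0.523, -0.0]
wrist_force: [-1.8, 1.7, 1.5]
opening: -0.0003
```

Run:
```python
from h import *
info();lev();cv2.imwrite('pics/w10.png',snapshot('wrist')[:,:,::-1])
```

```text
t13.98 p [0.5804 0.2427 0.0672] yaw63.04 F [-1.8  1.7  1.5] open-0.000 J [ 0.32  0.71  1.56 -0.    0.87  0.79]
in tool rel hub 0.06975610194044475 -0.0253271022053889
Ftool 0.7200514758585578 -2.4181537396101334
```

View pics/w10.png

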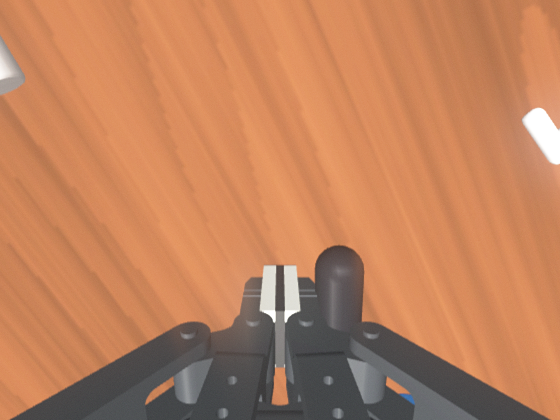

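>>> carry_out:
  series:
    - [[0.04,0.13,0,1,0],[0.04,0.13,0,1,0],[0.04,0.13,0,1,0],[0,0.06,0,0,0],[0,0,0,0,0],[0,0,0,0,0],[0,0,0,0,0],[0,0,0,0,0]]

```text
clock: 14.7
position: [0.5835, 0.2424, 0.067]
eef_rot: [-0.001, 0.866, 0.5, -0.001]
wrist_force: [-8.6, 6.3, 3.8]
opening: -0.0
```

Run:
```python
from h import *
info();lev()
```

```text
t14.70 p [0.5835 0.2424 0.067 ] yaw59.98 F [-8.6  6.3  3.8] open-0.000 J [0.32 0.72 1.55 0.   0.88 0.84]
in tool rel hub 0.06963326526522573 -0.026126140504332228
Ftool 1.1641616539495505 -10.621620615354034
```

>>> carry_out:
  series:
    - [[0,0.06,0,0,0],[0,0.06,0,0,0],[0,0,0,0,0],[0,0,0,0,0],[0,0,0,0,0],[0,0,0,0,0],[0,0,0,0,0],[0,0,0,0,0]]

```text
clock: 15.37
position: [0.5842, 0.2421, 0.0669]
eef_rot: [-0.001, 0.866, 0.5, -0.001]
wrist_force: [-10.6, 8.3, 4.9]
opening: 0.0001
```

Run:
```python
from h import *
info();lev()
```

```text
t15.37 p [0.5842 0.2421 0.0669] yaw59.98 F [-10.6   8.3   4.9] open0.000 J [0.32 0.72 1.55 0.   0.88 0.84]
in tool rel hub 0.06974227266764003 -0.025355099123659214
Ftool 1.895472903253009 -13.332533551849938
```

>>> carry_out:
  series:
    - [[0,0.05,0,0,0],[0,0.05,0,0,0],[0,0.05,0,0,0],[0,0,0,0,0],[0,0,0,0,0],[0,0,0,0,0],[0,0,0,0,0],[0,0,0,0,0]]

```text
clock: 16.03
position: [0.5851, 0.2417, 0.0669]
eef_rot: [-0.002, 0.866, 0.5, -0.002]
wrist_force: [-12.4, 11.3, 5.6]
opening: -0.0006
```

Run:
```python
from h import *
info();lev()
```

```text
t16.03 p [0.5851 0.2417 0.0669] yaw59.99 F [-12.4  11.3   5.6] open-0.001 J [0.32 0.72 1.54 0.   0.88 0.84]
in tool rel hub 0.06986703589597844 -0.02446498017817785
Ftool 3.577656377023005 -16.357818518738142
```

>>> carry_out:
  series:
    - [[0,-0.3,0,0,0],[0,-0.8,0,0,0],[0,-1.0,0,0,0],[0,-1.0,0,0,0],[0,-1.0,0,0,0],[0,0,-3.5,0,0],[0,0,-4,0,0],[0,0,-4,0,0]]

```text
clock: 16.7
position: [0.5506, 0.2611, 0.1833]
eef_rot: [-0.0, 0.866, 0.5, -0.001]
wrist_force: [0.6, -0.6, 0.9]
opening: 0.0002
```

>>> carry_out:
  series:
    - [[0,-2,-3,0,0],[-2,-3,-2,0,0],[-2,-3,-2,0,0],[-2,-3,0,0,0],[-2,-3,0,0,0],[0,0,0,0,0],[0,0,0,0,0],[0,0,0,0,0]]

```text
clock: 17.37
position: [0.3907, 0.2618, 0.2527]
eef_rot: [0.0, 0.866, 0.5, 0.001]
wrist_force: [0.7, -0.4, 0.8]
opening: 0.0001
```

Run:
```python
from h import *
info()
for n in('wrist','top','scene'):
    cv2.imwrite(f'pics/{n}11.png',snapshot(n)[:,:,::-1])
np.save('w11.npy',calibration('wrist'),allow_pickle=True)
a=cv2.resize(cv2.imread("pics/top11.png")[165:265,190:310],None,fx=6,fy=6,interpolation=cv2.INTER_CUBIC);cv2.imwrite("pics/top11c.png",a)
```

```text
t17.37 p [0.3907 0.2618 0.2527] yaw60.05 F [ 0.7 -0.4  0.8] open0.000 J [ 0.49  0.2   1.85 -0.    1.09  1.01]
```

View pics/wrist11.png

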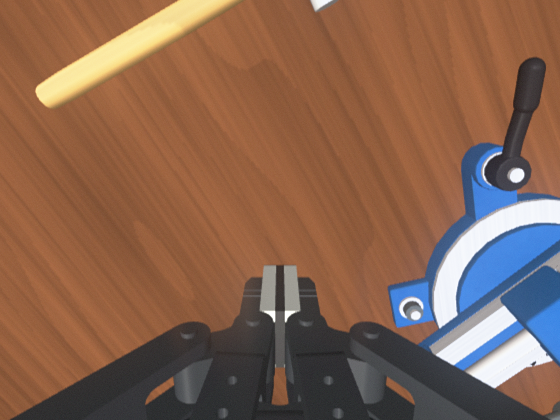

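View pics/top11c.png

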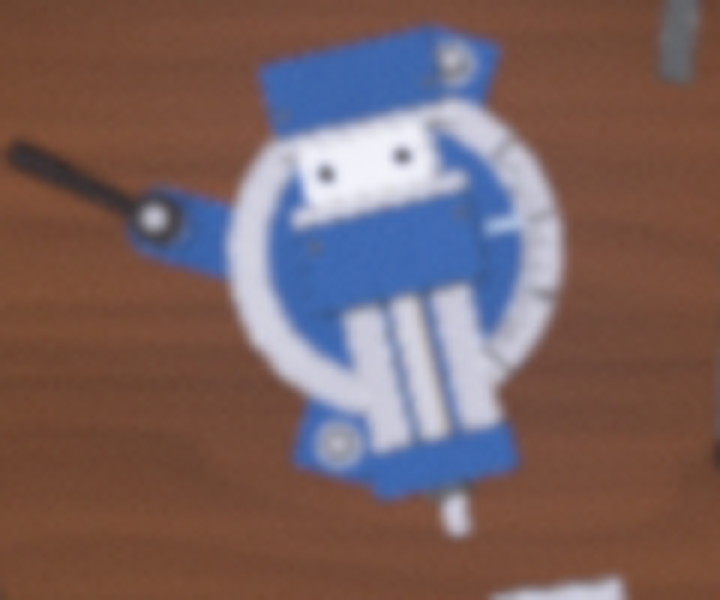

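View pics/scene11.png

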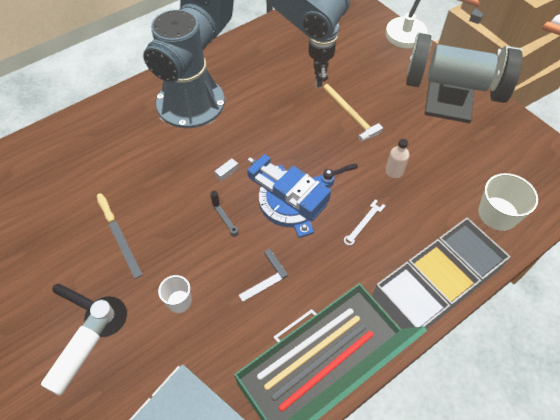

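Run:
```python
from h import *
c=np.load('w11.npy',allow_pickle=True).item();T=calibration('top')
t=lambda x,y,z:ray(T,x/6+190-.4,y/6+165-.4,z)
for h,e in ((ray(c,514,175,.057),ray(c,533,67,.066)),(t(155,217,.057),t(20,155,.066))):
    d=e-h;print(h,e,np.degrees(np.arctan2(d[1],d[0])),np.hypot(*d[:2]))
for a in(63.4,65.4,67.4,70):
    r=np.radians(a);print(a,proj(c,[.5713+.086*np.cos(r),.169+.086*np.sin(r),.066]),proj(c,[.5713,.169,.057]))
d=t(455,528,.077)-np.array([.5555,.0302,0]);print('screw',np.degrees(np.arctan2(d[1],d[0])))
d=t(520,220,.04)-np.array([.5564,.0301,0]);print('idx',np.degrees(np.arctan2(d[1],d[0])))
```

```text
[0.57094449 0.16769927 0.057     ] [0.60818784 0.24638838 0.066     ] 64.67192472731101 0.08705769609688627
[0.57398268 0.16887183 0.057     ] [0.60864775 0.24654728 0.066     ] 65.94970600674343 0.08505963998304858
63.4 [535.23904894  66.4629394 ] [513.88867217 173.517536  ]
65.4 [531.29711353  66.78924428] [513.88867217 173.517536  ]
67.4 [527.34290573  67.2600002 ] [513.88867217 173.517536  ]
70 [522.19416447  68.08645309] [513.88867217 173.517536  ]
screw -166.6830522414945
idx -75.59641235225384
```

Run:
```python
from plant import *
print(close_job())
```

```text
the job is handed in; nothing more can be done
None
```

The vice now stands on the 30-degree line and the clamp lever is at its stop. I handed the job in at 17.5 s on the robot's clock.

- **Vice:** I pushed the fixed jaw anticlockwise with closed fingertips, from about −13.9° to 29.9°. The wrist camera read 29.9° after I had let go. The top camera at the end put the index at −75.6° world, which is where the 30° line lies. A coarser reading from the screw end in the top picture gave about 1–2° less, and I trusted the index readings.
- **Lever:** I pushed it clockwise with level strokes until the force rose from about 2 N to 16 N, with a slight downward force on the lever. That rise was gradual rather than sharp. After I backed off, the two cameras measured 64.7° and 65.9°, against 65.4° expected at the stop. I did not measure lift directly.
- **Surroundings:** The tools look to be where they lay at the start, though I judged this by eye. The arm is drawn back clear, about 0.25 m up.

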